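# Press a concealed hinge into a cabinet door

## Robot

A 6-joint arm with a two-finger parallel gripper is mounted at the origin on the work surface. World frame = base frame: x ahead of the robot, y to its left, z up, the work surface at z = 0. Lengths are in m, angles in rad, forces in N, time in s.
With the tool pointing down it reaches from about 0.35 to 0.875 m from the base axis. Payload 15.5 kg.
Tool frame: the origin (TCP) lies between the finger pads; the fingertips stand 11 mm ahead of it and the grasp point (between the pads) lies 8 mm behind it; z points along the fingers, y is the line along which they close (so a half turn about z gives the same grasp; the last joint's range is limited). The gripper opens to 85 mm and grips with 20 to 120 N. Pads are 22 mm wide; open, the fingers measure 114 mm over their backs; the gripper's body (76 mm by 85 mm) begins 54 mm behind the grasp point. The pads swing forward as they close: fully open they stand 13 mm farther back than shut.
Start: joints at [-1.353, 0.494, 1.345, -0, 1.302, -0.096], TCP at [0.193, -0.594, 0.21] pointing down, gripper open.
Joint ranges: [-2.91, 2.91], [-0.82, 2.16], [0.22, 2.67], [-1.22, 4.37], [0.12, 2.79], [-3.08, 3.08]. Speed limits (rad/s): [1.89, 1.89, 2.57, 3.01, 3.01, 3.01].

## Interface

Orientations are given as [roll, pitch, yaw] about the fixed x, y, z axes, in that order (R = Rz(yaw) Ry(pitch) Rx(roll)).
In Python, from rig import arm gives the robot as it stands.
- The arm moves only by the shell command python3 -m handwheel 'ROWS' [OPENING]. ROWS is a JSON object whose one key "plan" holds a list that holds one entry, the list of rows, each a list of 4 numbers: the shift along the world's x, y, z in units of 40 mm (1.0 is 40 mm), then the turn about the world's z in units of 5 degrees (1.0 is 5 degrees). In form: {"plan": [[[tx, ty, tz, yaw], ...]]}. A call has 1 to 8 rows; each row shifts and turns the commanded pose from where the row before left it; what a row does not reach is not made up. A row lasts 1/10 s, in which the tool goes at most 50 mm and 8.59 degrees, less where a joint would pass 70% of its speed; a pose out of reach is approached as far as the arm can. A call is refused whole if a number of a shift passes 1 or a number of a turn 1, either way. A call with a gripper value outside its range is refused whole. OPENING is the finger opening in mm, from 0 to 85.4, set as the call begins (- or left out, the last holds). The fingers move at their own pace and stop on an object; the grip force is fixed at half the most. Time passes only in rows, so rows that do not move let the fingers close. It gives the time, the measured TCP pose, the force, the opening and the grip force at its end, in the units of the state.
- arm.observe(): the state, without advancing time (a new reading comes with each control period).
- arm.read_camera(name): name is "scene" or "top" or "wrist"; returns (picture, depth): 420x560x3 uint8, red, green, blue; 420x560 float32, m along the optical axis (not along the pixel's ray), 0 where there is no reading.
- arm.calibration(name): a dict with "mtx" (3x3 intrinsics, pixels), "eye" and "orientation" of the camera in the world. Camera axes: x right, y down, z forward; pixel columns grow to the right and rows downward; lengths in m; the calibration is good to about 2 mm. A picture is of the moment at which its call begins: read the wrist's pose just before it. calibration takes no time and is no camera call; for the wrist camera it gives the pose at the moment of the call.
- arm.finish_job(): hands the job in; it is judged then, once.
The state is a dict: "time": time; "joints": joint angles; "qd": joint speeds; "tau": joint torques, N m; "eef_pos": TCP position; "ee_rot": TCP orientation; "contact_force": force on the tool from outside, world axes, zero at the start; "ft_torque": the same for the moment, N m; "grip_width": finger opening in m; "grip_force": force on a finger pad.
Only numpy, scipy, OpenCV 4.12 (cv2) and the standard library are available. Lean on these libraries where they do the work, as an engineer would, in place of code of your own. Each camera call takes 0.05 s, during which the arm holds its last target. There are 200 camera calls.

## Task

A small kitchen cabinet door lies face down on the table and one of its two hinges is still missing. Pick up the loose hinge, feel for the bored hole at the pencil marks with a light touch (the hole was drilled by hand and sits a few millimetres off the marks), and press the hinge cup firmly and fully home so that it sits flat on the door, square to the door's edge and facing the same way as the hinge already fitted, its screw wings on the side towards the middle of the door. Never press so hard that the thin board under the hole breaks through, let go of the hinge, and leave everything else on the table where it is.

Things in the scene. Friction and masses are not known exactly. Their poses are not given: they have to be found in the camera images.
- hinge: The loose concealed hinge, steel, rigid, 80 to 130 g, standing upright on its cup on the bare table. Origin: centre of the cup's underside; z up along the arm, x towards the screw wings. Cup: 35 mm diameter, 11.5 mm deep, sharp-edged. On top of it a 1.5 mm flange: round rim 42 mm diameter and a strip of two screw wings, 62 mm (y) by 14 mm (x), centred at x = 9.5 mm.
- hinge_grip (a point): Grip point on the loose hinge's upright arm: x = 3 mm, y = 0, z = 55 mm in the hinge's frame, same axes. The arm is 18 mm wide along y and 12 mm thick along x, from z = 25 to 75 mm; below it, down to the flange at z = 13 mm, linkages 18 mm (x) by 14 mm (y). A clip lever stands out 6.5 mm on the arm's +x side at z = 67 to 74 mm. Close the fingers along y.
- hinge_screws (a point): Point on the loose hinge midway between its two screw holes: x = 9.5 mm, y = 0, z = 13 mm in the hinge's frame, same axes.
- door: Cream cabinet door, 297 (x) by 355 (y) by 18 mm, face down on a 3 mm place mat, not shifting. Origin: centre of its underside; z up. Hinge edge: -x. Two round flat-bottomed holes, no chamfer, 36 mm diameter, 12.5 mm deep, bored from above near that edge, 176 mm apart: one carries the fitted hinge, one is empty. 5.5 mm of board is left under them: over 60 N between hinge and door breaks it.
- mark: Three pencil strokes on the door round the empty hole. Origin: where they would cross, on the door's upper face, 21 mm above the table; x square to the hinge edge, towards the middle of the door, y along the edge, z up. The hole was bored by hand: its centre is anywhere within 4 mm of this point. Hinge home: its x along this x, its origin 11.5 mm below this face, in the hole.
- fitted_hinge: The other hinge, of the same kind and frame, already screwed to the door (fixed), its flange on the door, its arm standing up to 85 mm above the table. It shows which way round the loose one must stand.
- screw_jar: Glass jar with a metal lid, 60 mm diameter, 75 mm tall, on the table on the robot's left if the loose hinge is on its right, else on its right. Origin: centre of its underside. Leave it alone.
- screwdriver: Screwdriver with a black handle, about 190 mm long, at most 35 mm high, lying across the table between robot and door. Leave it alone.
- mounting_plate: Cross-shaped steel mounting plate, 52 by 46 by 6 mm, lying on the middle of the door. Origin: centre of its underside. Leave it alone.
- mug: White mug, 80 mm diameter, 95 mm tall, on the table to the right of the door as the robot sees it. Origin: centre of its underside. Leave it alone.

How it is judged:
On the way, in this order (a step that is already met when the one before it is completed fails the run):
1. the loose hinge is lifted off the table in the fingers (height (world z) of hinge above 0.03 m and contact force between the fingers and hinge above 1 N), for 0.2 s.
2. the hinge, still held in the fingers, is pressed on to the door with more than 5 N with its cup home in the empty hole (flange within 1.5 mm of the door's face) (z of hinge in the frame of mark below -0.01 m and horizontal distance between hinge and mark below 0.007 m and contact force between hinge and door above 5 N and contact force between the fingers and hinge above 1 N), for 0.1 s.
At the end, for the whole second after the job is handed in: The loose hinge sits in the empty hole: cup sunk at least 10 of its 11.5 mm below the door's face, its centre within 7 mm of the pencil marks' crossing, upright within 0.06 rad, square to the door's edge within 0.1 rad with its screw wings towards the middle of the door, released and at rest (z of hinge in the frame of mark below -0.01 m and horizontal distance between hinge and mark below 0.007 m and angle between hinge's own z axis and vertical below 0.06 rad and angle between the x axis of hinge and the x axis of mark, either way round below 0.1 rad and x of hinge_screws in the frame of mark above 0 m and linear speed of hinge below 0.02 m/s); the robot touches nothing.
It fails at once if the hinge is pressed on the door with more than 60 N (the board breaks through) (contact force between hinge and door above 60 N).
It fails at once if the screw jar, screwdriver, mounting plate or mug is moved by more than 20 mm (distance of any of screw_jar, screwdriver, mounting_plate, mug from where it was at the start of the episode above 0.02 m).
It also fails if it takes over 72 s, if anything falls off the work surface, if the arm or the gripper's body presses on something with over 40 N, if the wrist force passes 120 N, or if a joint passes its speed limit or range.

## Working session

There is one attempt and no reset: what is moved stays moved. The work goes in short steps, Python scripts to look and compute and a shell command to move; the robot and the scene stay as the last step left them, time stands still between calls to the robot, and variables do not carry over. Pictures are saved under pics/ and viewed, at most 10 in all, crops included, and the job is handed in when it is done.

```bash
ls; mkdir -p pics
python3 - <<'E'
from rig import arm
import cv2
import numpy as np
s=arm.observe();print({k:np.round(v,4).tolist() for k,v in s.items()})
for n in ["top","scene","wrist"]:
    c=arm.calibration(n);p,d=arm.read_camera(n)
    np.savez(f"pics/{n}0.npz",p=p,d=d,**{k:np.array(v) for k,v in c.items()})
    cv2.imwrite(f"pics/{n}0.png",p[:,:,::-1]);print(n,c)
E
```

```text
pics
{'time': 0.0, 'joints': [-1.3525, 0.4942, 1.3461, 0.0, 1.3025, -0.0955], 'qd': [-0.0001, 0.002, -0.0009, -0.0001, 0.0006, -0.0005], 'tau': [-0.0045, -88.2174, -38.3871, -0.0005, 0.0101, -0.0], 'eef_pos': [0.1929, -0.5941, 0.2094], 'ee_rot': [-3.1404, -0.0001, 0.3138], 'contact_force': [-0.2907, 0.4934, -0.4717], 'ft_torque': [0.0615, 0.0079, -0.0099], 'grip_force': 0.0, 'grip_width': 0.0852}
top {'mtx': array([[445.6235866 ,   0.        , 276.19530126],
       [  0.        , 445.6235866 , 213.12301336],
       [  0.        ,   0.        ,   1.        ]]), 'eye': array([ 0.46071625, -0.01452449,  1.2549368 ]), 'orientation': array([-3.04131195e+00,  2.47583892e-03, -1.54861983e+00])}
scene {'mtx': array([[523.06212295,   0.        , 272.45688215],
       [  0.        , 523.06212295, 209.91473189],
       [  0.        ,   0.        ,   1.        ]]), 'eye': array([ 0.94963584, -0.72236397,  0.85311835]), 'orientation': array([-2.34187897,  0.00559276,  0.47923565])}
wrist {'mtx': array([[291.60962897,   0.        , 279.59445238],
       [  0.        , 291.60962897, 201.9380211 ],
       [  0.        ,   0.        ,   1.        ]]), 'eye': array([ 0.26387087, -0.57120448,  0.37192428]), 'orientation': array([ 2.84278073e+00,  1.18775913e-03, -1.25660290e+00])}
```

View pics/top0.png

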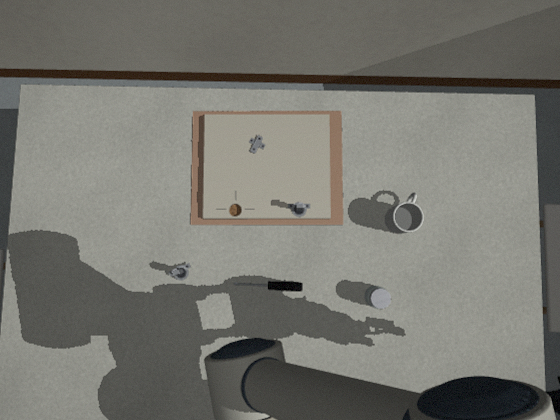

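View pics/scene0.png

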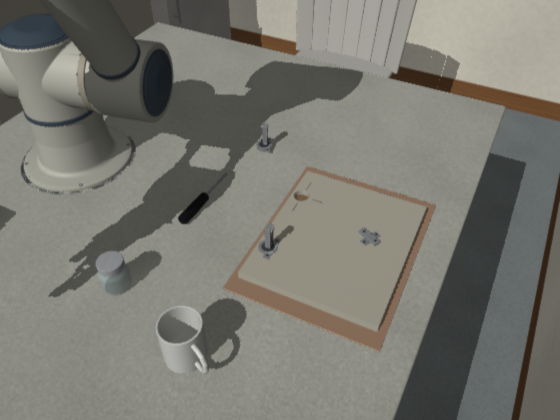

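The top picture shows the loose hinge at about (180,270), the empty hole at (235,210) with strokes to its left, right and above, and the fitted hinge at (299,209). The mounting plate is at (256,144), the screwdriver at (285,286), the jar at (378,297) and the mug at (407,216). The scene view agrees. Next I'll get rough positions so I can aim the wrist camera.

```bash
cat > h.py <<'E'
import numpy as np, cv2
from scipy.spatial.transform import Rotation as R
def load(f): return np.load(f"pics/{f}.npz")
def cast(c,uv,z):
    uv=np.atleast_2d(np.array(uv,float)); K=c["mtx"]; Rm=R.from_euler("xyz",c["orientation"]).as_matrix()
    r=np.c_[(uv[:,0]-K[0,2])/K[0,0],(uv[:,1]-K[1,2])/K[1,1],np.ones(len(uv))]@Rm.T
    return c["eye"]+r*((z-c["eye"][2])/r[:,2])[:,None]
def cloud(c):
    h,w=c["d"].shape; v,u=np.mgrid[:h,:w]; K=c["mtx"];Rm=R.from_euler("xyz",c["orientation"]).as_matrix()
    return np.dstack([(u-K[0,2])/K[0,0]*c["d"],(v-K[1,2])/K[1,1]*c["d"],c["d"]])@Rm.T+c["eye"]
def snap(n,f):
    from rig import arm
    c=arm.calibration(n);p,d=arm.read_camera(n)
    np.savez(f"pics/{f}.npz",p=p,d=d,**{k:np.array(v) for k,v in c.items()})
    cv2.imwrite(f"pics/{f}.png",p[:,:,::-1]); return load(f)
E
python3 - <<'E'
from h import *
c=load("top0")
print("loose",cast(c,[180,270],.04),"hole",cast(c,[[235,210],[222,209],[249,209],[236,194]],.021),"door corners",cast(c,[[205,115],[330,115],[330,218],[204,218]],.021))
P=cloud(c)
for n,(a,b,e,f) in dict(loose=(255,280,165,200),fit=(198,220,285,312)).items():
    q=P[a:b,e:f].reshape(-1,3); q=q[(q[:,2]>(.045 if n=="fit" else .03))&(q[:,2]<.12)]; print(n,len(q),q.mean(0),q.min(0),q.max(0))
E
```

```text
loose [[0.42245923 0.24808591 0.04      ]] hole [[0.59100007 0.10620348 0.021     ]
 [0.59300752 0.14251502 0.021     ]
 [0.59465558 0.06728755 0.021     ]
 [0.63602994 0.10482177 0.021     ]] door corners [[ 0.86104922  0.2001695   0.021     ]
 [ 0.8686499  -0.155543    0.021     ]
 [ 0.57443464 -0.15851262  0.021     ]
 [ 0.56674431  0.19171248  0.021     ]]
loose 59 [0.41820811 0.25013184 0.06720503] [0.40889628 0.2421381  0.0307678 ] [0.42601628 0.26159708 0.08178128]
fit 49 [ 0.59886347 -0.07090824  0.07990621] [ 0.59317585 -0.07951382  0.04582076] [ 0.60701527 -0.06238691  0.09073812]
```

View pics/wrist0.png

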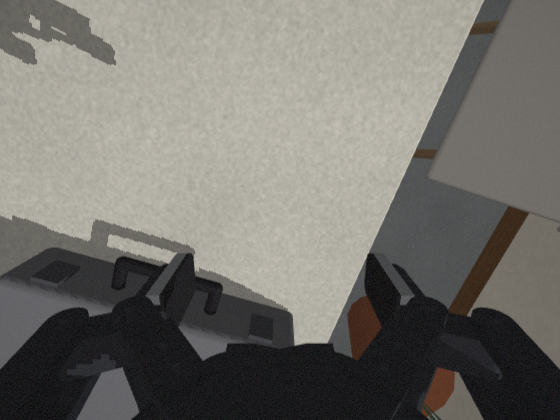

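```bash
python3 - <<'E'
from h import *
c=load("wrist0"); t=np.array([.1929,-.5941]);y=.3138
for uv in [[280,202],[280,100],[280,20],[280,250]]:
    o=cast(c,uv,.02)[0,:2]-t; print(uv,R.from_euler("z",-y).apply([*o,0]).round(3))
E
python3 -m handwheel '{"plan": [[[0.8,0.5,0.5,-0.9],[1,0.6,0.5,-0.9],[1,0.6,0,-0.9],[1,0.6,0,-0.9],[1,0.6,0,0],[1,0.6,0,0],[0.5,0.9,0,0],[0.2,1,0,0]]]}'
python3 -m handwheel '{"plan": [[[0,1,0,0],[0,1,0,0],[0,1,0,0],[0,1,0,0],[0,1,0,0],[0,1,0,0],[0,1,0,0],[0,1,0,0]]]}'
```

```text
[280, 202] [-0.034 -0.     0.   ]
[280, 100] [ 0.088 -0.     0.   ]
[280, 20] [ 0.168 -0.     0.   ]
[280, 250] [-0.101 -0.     0.   ]
time: 0.95
eef_pos: [0.4541, -0.3775, 0.2491]
ee_rot: [-3.141, -0.0, 0.001]
contact_force: [0.7, -1.1, 0.4]
grip_width: 0.0853
grip_force: 0.0
time: 1.75
eef_pos: [0.4519, -0.0573, 0.2496]
ee_rot: [-3.142, 0.0, -0.001]
contact_force: [0.5, -0.3, 0.6]
grip_width: 0.0856
grip_force: 0.0
```

```bash
python3 -m handwheel '{"plan": [[[0.3,1,-0.5,0],[0.3,1,-0.5,0],[0.3,1,-0.5,0],[0.3,1,-0.5,0],[0,0,-0.5,0],[0,0,0,0],[0,0,0,0]]]}'
python3 - <<'E'
from h import *
c=snap("wrist","w_hole")
E
python3 -m handwheel '{"plan": [[[-0.7,0.7,0.5,0],[-0.7,0.7,0.5,0],[-0.7,0.7,0,0],[-0.7,0.7,0,0],[-0.7,0.7,0,0],[0,0,0,0],[0,0,0,0],[0,0,0,0]]]}'
python3 - <<'E'
from h import *
c=snap("wrist","w_loose")
cv2.imwrite("pics/both.png",np.vstack([load("w_hole")["p"][:300],load("w_loose")["p"][:300]])[:,:,::-1])
E
```

```text
time: 2.45
eef_pos: [0.5001, 0.1008, 0.1499]
ee_rot: [3.141, 0.001, -0.0]
contact_force: [0.4, -0.3, 0.1]
grip_width: 0.0854
grip_force: 0.0
time: 3.3
eef_pos: [0.3614, 0.2406, 0.1904]
ee_rot: [-3.141, -0.002, -0.001]
contact_force: [0.1, 0.0, -0.0]
grip_width: 0.0853
grip_force: 0.0
```

View pics/both.png

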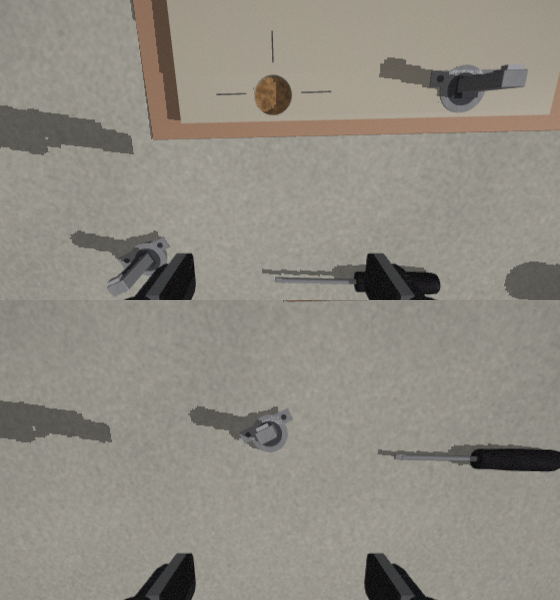

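The upper half shows the hole at (273,95), with strokes at (217–246,94), (301–331,92) and (272,30–62). The lower half shows the loose hinge at about (265,133), with screw wings at (285,115) and (247,135), so its x axis is turned roughly +28°. Now I'll measure both precisely.

Run:
```python
from h import *
c=load("w_hole"); p=c["p"]; hsv=cv2.cvtColor(p,cv2.COLOR_RGB2HSV)
m=((hsv[...,1]>85)).astype(np.uint8); m[:, :240]=0; m[:,310:]=0; m[:65]=0; m[118:]=0
cs=max(cv2.findContours(m,0,cv2.CHAIN_APPROX_NONE)[0],key=cv2.contourArea)
q=cast(c,cs[:,0],.021)[:,:2]; 
def circ(q):
    s=np.linalg.lstsq(np.c_[2*q,np.ones(len(q))],(q**2).sum(1),rcond=None)[0]; return s[:2],np.sqrt(s[2]+s[:2]@s[:2])
print("hole",cv2.minEnclosingCircle(cs),cv2.fitEllipse(cs),circ(q))
g=cv2.cvtColor(p,cv2.COLOR_RGB2GRAY).astype(float)
def stroke(u0,u1,v0,v1,hor):
    a=g[v0:v1,u0:u1]; bg=np.median(a); w=np.clip(bg-15-a,0,None); v,u=np.mgrid[v0:v1,u0:u1]
    k=w>0; return cast(c,np.c_[u[k],v[k]],.021)[:,:2],w[k]
L=stroke(205,254,86,102,1);Rr=stroke(293,340,84,100,1);U=stroke(262,282,22,72,0)
for n,s in zip("LRU",(L,Rr,U)): print(n,len(s[1]),s[0].min(0),s[0].max(0),np.average(s[0],axis=0,weights=s[1]))
H=np.vstack([L[0],Rr[0]]);hw=np.r_[L[1],Rr[1]]
a=np.polyfit(H[:,1],H[:,0],1,w=np.sqrt(hw)); yaw=np.arctan(-a[0])
# U stroke: y offset along mark x direction
uc=np.average(U[0],axis=0,weights=U[1]); ex=np.array([np.cos(yaw),np.sin(yaw)]);ey=np.array([-ex[1],ex[0]])
b=np.polyfit(U[0][:,0],U[0][:,1],1,w=np.sqrt(U[1])); print("yaw from L-R",np.degrees(yaw)," from U",np.degrees(np.arctan(b[0])))
hc=np.average(H,axis=0,weights=hw); t=ex@(hc-uc); print("mark",uc+t*ex)
c=load("w_loose");P=cloud(c)
roi=P[80:200,200:330]; pr=c["p"][80:200,200:330]
k=(roi[...,2]>.068)&(roi[...,2]<.09); q=roi[k]; print("armtop",k.sum(),q.mean(0),cv2.minAreaRect(q[:,:2].astype(np.float32)*1000))
z=np.hstack([cv2.resize(load("w_hole")["p"][20:120,200:340],None,fx=2.8,fy=2.8),cv2.resize(pr,(392,280),interpolation=2)])
cv2.imwrite("pics/zoom.png",z[:,:,::-1])
```

```text
hole ((272.0, 95.21621704101562), 18.890058517456055) ((272.46630859375, 95.14079284667969), (35.03533172607422, 36.83056640625), 175.74986267089844) (array([0.58948996, 0.10739299]), np.float64(0.016353232343082988))
L 78 [0.58990106 0.12548164] [0.59690907 0.16040948] [0.59120848 0.14676493]
R 76 [0.59166153 0.0526091 ] [0.59429215 0.08067508] [0.59295177 0.06704686]
U 68 [0.61814377 0.10661907] [0.64393523 0.10842203] [0.63111052 0.10751456]
yaw from L-R 1.2941863093739037  from U 1.4168270854239087
mark [0.59208648 0.10663295]
armtop 302 [0.41746045 0.25447766 0.07320934] ((417.8302307128906, 254.73062133789062), (15.128902435302734, 17.965362548828125), 25.878801345825195)
```

View pics/zoom.png

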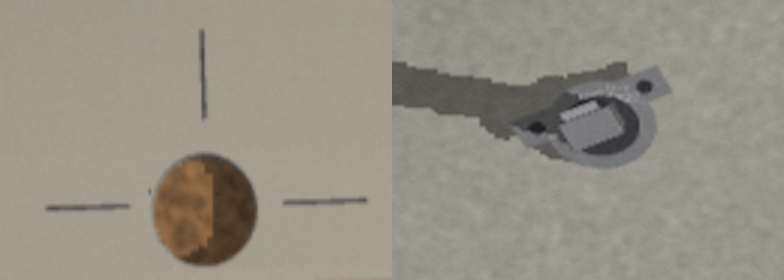

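Left zoom: the hole fills (152–258, 152–266), sitting slightly off the strokes. Right zoom: the screw holes are at about (537,128) and (645,87), with the arm top at (590,127). I'll refine both.

Run:
```python
from h import *
c=load("w_hole"); p=c["p"].astype(float)
bg=np.median(p[66:125,300:330].reshape(-1,3),0); d=np.abs(p-bg).sum(2); m=(d>45).astype(np.uint8); 
m[:,:251]=0;m[:,297:]=0;m[:70]=0;m[119:]=0
m=cv2.morphologyEx(m,cv2.MORPH_OPEN,np.ones((3,3)))
cs=max(cv2.findContours(m,0,cv2.CHAIN_APPROX_NONE)[0],key=cv2.contourArea)
q=cast(c,cs[:,0],.021)[:,:2]
s=np.linalg.lstsq(np.c_[2*q,np.ones(len(q))],(q**2).sum(1),rcond=None)[0];r=np.sqrt(s[2]+s[:2]@s[:2])
print("hole",cs[:,0].min(0),cs[:,0].max(0),s[:2],r,"enclosing",cv2.minEnclosingCircle((q*1000).astype(np.float32)))
c=load("w_loose");g=cv2.cvtColor(c["p"],cv2.COLOR_RGB2GRAY).astype(float)
pts=[]
for u,v in [(248,134.5),(284,117)]:
    u0,v0=int(u)-4,int(v)-3; a=g[v0:v0+8,u0:u0+9]; print(a.astype(int)) ; w=np.clip(55-a,0,None); V,U=np.mgrid[v0:v0+8,u0:u0+9]; pts.append([(U*w).sum()/w.sum(),(V*w).sum()/w.sum()])
print(pts); q=cast(c,pts,.013)[:,:2]; dd=q[0]-q[1]; yaw=np.arctan2(-dd[0],dd[1]); mid=q.mean(0); ex=np.array([np.cos(yaw),np.sin(yaw)])
print("screw gap",np.linalg.norm(dd),"yaw",np.degrees(yaw),"origin",mid-.0095*ex,"grip",mid-.0065*ex)
P=cloud(c)[80:200,200:330]; k=(P[...,2]>.068)&(P[...,2]<.09); l=(P[k][:,:2]-(mid-.0095*ex))@np.c_[ex,[-ex[1],ex[0]]]
print("arm top in hinge frame, mm",np.percentile(l,[2,50,98],axis=0)*1000, np.degrees(0))
```

```text
hole [254  74] [291 115] [0.58995216 0.10725838] 0.017752172372706956 enclosing ((589.9105834960938, 107.01162719726562), 18.41095542907715)
[[ 73  74  72  68  69  75  74  73  74]
 [ 76  71  64  48  45  61  72  73  73]
 [ 75  64  46  32  35  40  61  71  74]
 [ 74  50  34  36  30  33  42  73  75]
 [ 72  52  33  32  31  31  34  72  70]
 [103 102  63  49  39  46  76  69  68]
 [117 119 103  87  73  92 108  99 100]
 [122 116 119 110 102 118 116 115 134]]
[[116 113  88  80  90 100 119 119 118]
 [117  88  57  52  51  67 110 121 123]
 [114  67  52  46  52  51  91 118 123]
 [111  59  51  47  51  50  94 119 116]
 [118  82  53  49  56  48 108 112 118]
 [127 119  81  65  77  92 116 115 119]
 [127 137 108 100 103 119 120 119 120]
 [128 133 122 119 116 119 118 117 128]]
[[np.float64(247.79821958456972), np.float64(134.23145400593472)], [np.float64(283.5483870967742), np.float64(116.70967741935483)]]
screw gap 0.044905526379296165 yaw 25.174244640554512 origin [0.41318716 0.25233262] grip [0.41590221 0.25360874]
arm top in hinge frame, mm [[-2.22789668 -8.49041058]
 [ 4.69334413  0.12377368]
 [12.38122327  8.67800038]] 0.0
```

Checks: the screw gap is 44.9 mm, the arm top is centred on y, and the hole's fitted radius is 17.8 to 18.4 mm against 18. The hinge is at (0.4132, 0.2523) with yaw 25.2°, and its grip point at (0.4159, 0.2536). The hole is at about (0.590, 0.107), and the door yaw is about 1.3°. Moving in to grasp.

```bash
python3 -m handwheel '{"plan": [[[0.34,0.08,0,0.84],[0.34,0.08,0,0.84],[0.34,0.08,0,0.84],[0.34,0.085,0,0.84],[0,0,-0.3,0.84],[0,0,-0.5,0.84],[0,0,-0.5,0],[0,0,0,0]]]}' 60
```

```text
time: 4.15
eef_pos: [0.4143, 0.2527, 0.1359]
ee_rot: [-3.142, 0.004, 0.438]
contact_force: [-1.1, 0.3, -0.1]
grip_width: 0.06
grip_force: 0.0
```

```bash
python3 -m handwheel '{"plan": [[[0,0,-0.6,0],[0,0,-0.6,0],[0,0,-0.5,0],[0,0,-0.4,0],[0,0,-0.18,0],[0,0,0,0],[0,0,0,0],[0,0,0,0]]]}'
```

```text
time: 4.95
eef_pos: [0.4154, 0.2543, 0.0474]
ee_rot: [3.142, -0.001, 0.439]
contact_force: [-0.0, -0.5, -0.2]
grip_width: 0.0604
grip_force: 0.0
```

```bash
python3 -m handwheel '{"plan": [[[0,0,0,0],[0,0,0,0],[0,0,0,0],[0,0,0,0],[0,0,0,0],[0,0,0,0],[0,0,0,0],[0,0,0,0]]]}' 5; python3 -m handwheel '{"plan": [[[0,0,0.2,0],[0,0,0.5,0],[0,0,0.6,0],[0,0,0.6,0],[0,0,0.1,0],[0,0,0,0],[0,0,0,0],[0,0,0,0]]]}'
```

```text
time: 5.75
eef_pos: [0.4151, 0.2543, 0.0469]
ee_rot: [3.141, -0.001, 0.44]
contact_force: [-0.3, -0.3, 8.3]
grip_width: 0.0154
grip_force: 58.5
time: 6.55
eef_pos: [0.4142, 0.2539, 0.1256]
ee_rot: [-3.142, 0.002, 0.439]
contact_force: [-0.2, 1.0, -0.7]
grip_width: 0.0151
grip_force: 58.8
```

```bash
python3 -m handwheel '{"plan": [[[0.74,-0.61,0,-0.795],[0.74,-0.61,0,-0.795],[0.74,-0.61,0,-0.795],[0.74,-0.61,0,-0.795],[0.74,-0.61,0,-0.795],[0.75,-0.61,0,-0.795],[0,0,0,0],[0,0,0,0]]]}'; python3 -m handwheel '{"plan": [[[0,0,0,0],[0,0,0,0]]]}'
python3 - <<'E'
from h import *
a=snap("wrist","w_held")["p"][180:]; b=snap("scene","s_held")["p"][140:260,220:370]
cv2.imwrite("pics/held.png",np.hstack([a,cv2.resize(b,(240,192))[:240] if 0 else cv2.copyMakeBorder(cv2.resize(b,(240,192)),0,48,0,0,0)])[:,:,::-1])
from rig import arm
s=arm.observe();print(s["eef_pos"],s["ee_rot"],s["contact_force"],s["ft_torque"])
E
```

```text
time: 7.35
eef_pos: [0.5925, 0.1071, 0.1252]
ee_rot: [-3.142, 0.002, 0.022]
contact_force: [-0.4, 0.5, -1.4]
grip_width: 0.0153
grip_force: 58.9
time: 7.55
eef_pos: [0.5918, 0.1085, 0.1262]
ee_rot: [-3.142, 0.001, 0.024]
contact_force: [-0.3, -0.7, -1.1]
grip_width: 0.0153
grip_force: 58.9
[0.59215848 0.10841318 0.12648011] [-3.14153510e+00  3.15668769e-04  2.43977116e-02] [-1.05451185 -0.25047597 -0.50305364] [ 0.05512654 -0.0092852  -0.00784906]
```

View pics/held.png

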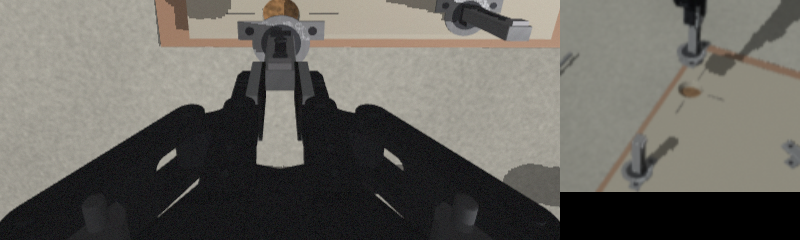

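The wrist view shows the hinge held upright, wings facing the middle of the door, with screw holes at about (250,211) and (311,210) and the hole just ahead of it. I'll measure the hinge's position in the hand.

Run:
```python
from h import *
c=load("w_held");g=cv2.cvtColor(c["p"],cv2.COLOR_RGB2GRAY).astype(float)
pts=[]
for u,v in [(250,211),(311,210)]:
    a=g[v-6:v+7,u-8:u+9]; w=np.clip(55-a,0,None); V,U=np.mgrid[v-6:v+7,u-8:u+9]; pts.append([(U*w).sum()/w.sum(),(V*w).sum()/w.sum()])
    print(a[::2,::2].astype(int))
for zt in (.0905,.0925,.0945):
    q=cast(c,pts,zt)[:,:2];dd=q[0]-q[1];yaw=np.arctan2(-dd[0],dd[1]);ex=np.array([np.cos(yaw),np.sin(yaw)])
    print(pts,zt,"gap",np.linalg.norm(dd),"yaw",np.degrees(yaw),"origin",q.mean(0)-.0095*ex)
P=cloud(c); f=P[216:228,268:296].reshape(-1,3); print("z flange wing",np.median(P[205:216,[256,257,258,303,304]][...,2]))
```

```text
[[77 82 81 79 81 80 81 81 81]
 [79 82 69 48 54 67 82 82 77]
 [77 79 37 35 35 36 75 78 82]
 [82 80 34 37 36 36 79 77 78]
 [82 80 46 35 37 35 76 81 81]
 [77 78 80 63 67 69 80 80 79]
 [77 79 78 80 76 78 79 80 80]]
[[127 128 129 126 127 130 129 129 126]
 [157 129 129 128 109  98 129 127 128]
 [142 146 129  79  52  51  71 127 129]
 [131 130 128  53  55  56  52 128 130]
 [133 129 133  58  54  55  58 129 134]
 [150 133 133 106  55  53 105 127 130]
 [176 137 142 132 127 127 128 127 126]]
[[np.float64(249.17345872518285), np.float64(210.78578892371996)], [np.float64(312.3484848484849), np.float64(210.6060606060606)]] 0.0905 gap 0.04533807424430973 yaw 1.5956700512115933 origin [0.58929072 0.10747335]
[[np.float64(249.17345872518285), np.float64(210.78578892371996)], [np.float64(312.3484848484849), np.float64(210.6060606060606)]] 0.0925 gap 0.04488029264655815 yaw 1.595670051211792 origin [0.58997519 0.10749918]
[[np.float64(249.17345872518285), np.float64(210.78578892371996)], [np.float64(312.3484848484849), np.float64(210.6060606060606)]] 0.0945 gap 0.04442251104880656 yaw 1.595670051211709 origin [0.59065966 0.10752501]
z flange wing 0.09078437049789886
```

Aligned to within about 0.5 mm by vision. Descending to just above the face, then feeling for the hole.

```bash
python3 -m handwheel '{"plan": [[[0,0,-0.4,0],[0,0,-0.4,0],[0,0,-0.3,0],[0,0,-0.15,0],[0,0,-0.05,0],[0,0,0,0],[0,0,0,0],[0,0,0,0]]]}'; python3 -m handwheel '{"plan": [[[0,0,-0.02,0],[0,0,-0.02,0],[0,0,-0.02,0],[0,0,-0.02,0],[0,0,-0.02,0],[0,0,0,0]]]}'
```

```text
time: 8.45
eef_pos: [0.5931, 0.1078, 0.075]
ee_rot: [-3.142, -0.001, 0.023]
contact_force: [0.6, -1.5, -0.8]
grip_width: 0.0152
grip_force: 58.9
time: 9.05
eef_pos: [0.5926, 0.1078, 0.0703]
ee_rot: [3.142, 0.0, 0.023]
contact_force: [-0.0, 0.5, -0.8]
grip_width: 0.0156
grip_force: 58.9
```

```bash
for i in 1; do :; done; python3 -m handwheel '{"plan": [[[0,0,-0.02,0],[0,0,-0.02,0],[0,0,0,0]]]}'; python3 -m handwheel '{"plan": [[[0,0,-0.02,0],[0,0,-0.02,0],[0,0,0,0]]]}'
```

```text
time: 9.35
eef_pos: [0.5926, 0.1078, 0.0688]
ee_rot: [-3.142, 0.0, 0.023]
contact_force: [-0.1, 0.1, -1.1]
grip_width: 0.0152
grip_force: 58.9
time: 9.65
eef_pos: [0.5927, 0.1078, 0.0672]
ee_rot: [-3.142, 0.0, 0.023]
contact_force: [-0.1, 0.3, -1.5]
grip_width: 0.0153
grip_force: 58.9
```

```bash
python3 -m handwheel '{"plan": [[[0,0,-0.02,0],[0,0,-0.02,0],[0,0,0,0]]]}'; python3 -m handwheel '{"plan": [[[0,0,-0.02,0],[0,0,0,0]]]}'
```

```text
time: 9.95
eef_pos: [0.5927, 0.1078, 0.0655]
ee_rot: [-3.142, 0.0, 0.023]
contact_force: [0.0, 0.7, -2.1]
grip_width: 0.0154
grip_force: 58.9
time: 10.15
eef_pos: [0.5927, 0.1078, 0.0648]
ee_rot: [-3.142, 0.0, 0.023]
contact_force: [-0.3, 0.2, -0.5]
grip_width: 0.0155
grip_force: 58.9
```

No contact force 3 mm below where the face should be, so the cup is entering the hole. I'll go on gently.

```bash
python3 -m handwheel '{"plan": [[[0,0,-0.02,0],[0,0,-0.02,0],[0,0,0,0]]]}'; python3 -m handwheel '{"plan": [[[0,0,-0.02,0],[0,0,-0.02,0],[0,0,0,0]]]}'
```

```text
time: 10.45
eef_pos: [0.5927, 0.1077, 0.0632]
ee_rot: [3.142, 0.0, 0.023]
contact_force: [0.3, 0.2, -1.1]
grip_width: 0.0153
grip_force: 58.9
time: 10.75
eef_pos: [0.5927, 0.1078, 0.0616]
ee_rot: [-3.142, 0.0, 0.023]
contact_force: [-0.2, 1.6, -0.9]
grip_width: 0.0154
grip_force: 58.9
```

```bash
python3 -m handwheel '{"plan": [[[0,0,-0.02,0],[0,0,-0.02,0],[0,0,0,0]]]}'; python3 -m handwheel '{"plan": [[[0,0,-0.02,0],[0,0,0,0]]]}'
```

```text
time: 11.05
eef_pos: [0.5927, 0.1077, 0.06]
ee_rot: [3.142, 0.0, 0.023]
contact_force: [-0.1, 1.2, -1.6]
grip_width: 0.015
grip_force: 58.9
time: 11.25
eef_pos: [0.5927, 0.1078, 0.0592]
ee_rot: [-3.142, 0.0, 0.023]
contact_force: [0.1, 0.8, -1.9]
grip_width: 0.015
grip_force: 58.9
```

```bash
python3 -m handwheel '{"plan": [[[0,0,-0.02,0],[0,0,-0.02,0],[0,0,0,0]]]}'; python3 -m handwheel '{"plan": [[[0,0,-0.01,0],[0,0,-0.01,0],[0,0,0,0]]]}'
```

```text
time: 11.55
eef_pos: [0.5927, 0.1078, 0.0576]
ee_rot: [-3.142, 0.0, 0.023]
contact_force: [-0.1, 0.7, -0.7]
grip_width: 0.0153
grip_force: 58.9
time: 11.85
eef_pos: [0.5927, 0.1077, 0.0568]
ee_rot: [3.142, 0.0, 0.023]
contact_force: [-0.2, 0.4, -1.5]
grip_width: 0.0154
grip_force: 58.9
```

```bash
python3 -m handwheel '{"plan": [[[0,0,-0.01,0],[0,0,0,0]]]}'; python3 -m handwheel '{"plan": [[[0,0,-0.01,0],[0,0,0,0]]]}'
```

```text
time: 12.05
eef_pos: [0.5928, 0.1077, 0.0566]
ee_rot: [3.142, -0.0, 0.023]
contact_force: [-0.3, 0.5, 0.8]
grip_width: 0.0154
grip_force: 59.1
time: 12.25
eef_pos: [0.593, 0.1076, 0.0564]
ee_rot: [3.141, -0.001, 0.023]
contact_force: [-1.6, -1.5, 7.2]
grip_width: 0.0152
grip_force: 59.7
```

```bash
python3 -m handwheel '{"plan": [[[0,0,-0.01,0],[0,0,0,0]]]}'
```

```text
time: 12.45
eef_pos: [0.5931, 0.1075, 0.0564]
ee_rot: [3.141, -0.001, 0.023]
contact_force: [-1.9, -3.2, 11.3]
grip_width: 0.0152
grip_force: 60.3
```

It stopped at TCP z = 0.0564, the expected home height, with 11 N. One firmer press, then hold and look.

```bash
python3 -m handwheel '{"plan": [[[0,0,-0.015,0],[0,0,0,0],[0,0,0,0],[0,0,0,0]]]}'
python3 - <<'E'
from h import *
c=snap("wrist","w_home");g=cv2.cvtColor(c["p"],cv2.COLOR_RGB2GRAY).astype(float)
pts=[]
for u,v in [(250,211),(311,210)]:
    a=g[v-6:v+7,u-8:u+9]; w=np.clip(55-a,0,None); V,U=np.mgrid[v-6:v+7,u-8:u+9]; pts.append([(U*w).sum()/w.sum(),(V*w).sum()/w.sum()])
q=cast(c,pts,.0225)[:,:2];dd=q[0]-q[1];yaw=np.arctan2(-dd[0],dd[1]);ex=np.array([np.cos(yaw),np.sin(yaw)])
print(pts,"gap",np.linalg.norm(dd),"yaw",np.degrees(yaw),"origin",q.mean(0)-.0095*ex)
E
```

```text
time: 12.85
eef_pos: [0.5933, 0.1075, 0.0563]
ee_rot: [3.141, -0.002, 0.023]
contact_force: [-4.6, -3.7, 19.8]
grip_width: 0.0153
grip_force: 61.2
[[np.float64(248.45089757127772), np.float64(211.870116156283)], [np.float64(311.375), np.float64(211.328125)]] gap 0.044779155547344116 yaw 1.8647024834416237 origin [0.59081551 0.10704426]
```

Seated: the screw gap at flange height is 44.8 mm, it is 1.3 mm from the marks, and yaw is 1.9° against 1.3°. I'll ease off, release and rise.

```bash
python3 -m handwheel '{"plan": [[[0,0,0.015,0],[0,0,0.01,0],[0,0,0,0],[0,0,0,0]]]}';  python3 -m handwheel '{"plan": [[[0,0,0,0],[0,0,0,0],[0,0,0,0],[0,0,0,0],[0,0,0,0],[0,0,0,0]]]}' 55
```

```text
time: 13.3
eef_pos: [0.593, 0.1076, 0.0565]
ee_rot: [3.141, -0.001, 0.023]
contact_force: [-1.4, -2.9, 8.3]
grip_width: 0.0153
grip_force: 59.9
time: 13.9
eef_pos: [0.5927, 0.1078, 0.056]
ee_rot: [-3.142, 0.0, 0.023]
contact_force: [-0.6, -0.3, -0.7]
grip_width: 0.0547
grip_force: 0.0
```

```bash
python3 -m handwheel '{"plan": [[[0,0,0.3,0],[0,0,0.6,0],[0,0,0.7,0],[0,0,0.7,0],[-0.5,0,0.5,0],[-0.9,0,0,0],[-0.9,0,0,0],[0,0,0,0]]]}'; python3 -m handwheel '{"plan": [[[0,0,0,0],[0,0,0,0]]]}'
python3 - <<'E'
from h import *
c=snap("wrist","w_end"); cv2.imwrite("pics/end.png",cv2.resize(c["p"][20:200,180:440],None,fx=2.5,fy=2.5)[:,:,::-1])
P=cloud(c); print(np.percentile(P[60:160,220:340][...,2],[50,99]))
E
```

```text
time: 14.7
eef_pos: [0.4962, 0.1078, 0.1689]
ee_rot: [3.142, 0.003, 0.024]
contact_force: [-0.8, -1.3, 0.7]
grip_width: 0.0549
grip_force: 0.0
time: 14.9
eef_pos: [0.5018, 0.1078, 0.1687]
ee_rot: [-3.142, -0.002, 0.023]
contact_force: [0.1, 0.3, -0.0]
grip_width: 0.055
grip_force: 0.0
[0.01893132 0.08343085]
```

View pics/end.png

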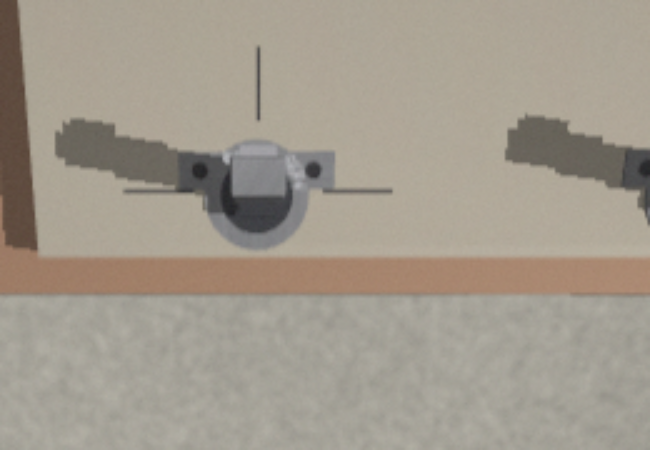

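The hinge stands upright in the hole with its rim at about (257,195). Its wings at (200,170) and (314,170) face the middle of the door, like the fitted hinge, and the gripper is clear. Handing in.

```bash
python3 -c "
from rig import arm
print(arm.finish_job())"
```

```text
the job is handed in; nothing more can be done
None
```

The loose hinge is pressed fully home in the empty hole (about 20 N, well under the 60 N limit), square to the edge with its wings towards the middle of the door; I let go of it and handed the job in at about 15 s, but no verdict came back.

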